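# Lock the tyre inflator into its cradle with the sprung hold-down clamp

### The job

Push the tyre inflator fully home against the rear wall of its grey cradle. Then take the red knob of the sprung clamp, pull it straight up until you feel it meet its stop (firmly, but without straining it), swing the yellow arm all the way in over the inflator's orange pocket, ease it down so that the rubber foot presses in the pocket, and let go; never let the spring snap the clamp down, and leave the other things on the table alone.

Things in the scene. Friction and masses are not known exactly. Their poses are not given: they have to be found in the camera images.
- cradle: Fixed grey cradle, floor plate 250 x 200 x 5 mm, open at its front. Origin: on the table under the inflator's centre when that is fully home. x points to the rear wall (inner face at x = 66 mm, 49 mm high); side guides 24 mm high (2 mm of play) along x at y = +-59 mm. The clamp's upright steel sleeve (radius 14 mm, 58 mm high) is at x = 0, y = -94 mm.
- inflator_centre (a point): Centre of the loose tyre inflator, a black and grey box 130 (x) x 110 (y) x 95 mm high, 0.5 to 0.85 kg, with a round gauge on top. It stands on the cradle floor (underside 5 mm above the table), axes as the cradle's, at the start 20 to 45 mm short of home, towards the front. Fully home its x in the cradle is 0 to 1 mm.
- pocket (a point): Centre of the orange floor of the open pocket in the inflator: 36 (x) x 22 (y) mm, 8 mm deep, 50 mm above its underside, 36 mm to the -y side of its centre. It is sunk in a black ledge, 30 mm wide, that runs along the inflator's -y side, its top 58 mm above its underside (63 mm above the table).
- inflator_front (a point): Middle of the inflator's flat front face (faces -x of the cradle) where it can be pushed, 25 mm above its underside. The face is flat up to 95 mm height. Sliding it takes about 3 to 8 N; at the rear wall the force rises sharply.
- knob (a point): Centre of the clamp's red bar knob, 46 mm long (its x), 14 mm wide (its y; grip across this), 30 mm high; on the sleeve's vertical axis, 117 mm above the table when the clamp is down. It turns with the yellow arm, which points along the knob's -x, 42 mm lower. Below the knob is a stem (radius 6 mm, 16 mm high), then a hub of radius 12 mm.
- foot (a point): Centre of the underside of the arm's rubber foot (diameter 12 mm), 58 mm from the sleeve's axis and 33 mm above the table when the clamp is down; as it swings it must pass over the ledge (63 mm above the table). The upper stop is stiff: a few N on it are enough, over 30 N on it (some 40 N of pull on the knob) strains it.
- clamp_lift (a joint): Height (m) by which the clamp is pulled up; 0 = fully down. A spring pulls it down with about 5 N at 0, growing by 120 N/m, plus 2 N of weight. A hidden screw in the sleeve sets the upper stop, between 0.034 and 0.048, different each time: it has to be felt. The foot clears the ledge only above 0.030. With the foot in the pocket it reads about 0.022.
- clamp_arm (a joint): Swing (rad) of arm and knob about the sleeve's vertical axis; 0 = arm points to the cradle's -x (front), grows clockwise seen from above, 1.571 = end stop, arm points to the cradle's +y, with the foot over the pocket of an inflator that is home. Starts at 0.12 to 0.45. Light friction (0.04 N m) keeps it where it is left.
- kit_box: Bystander, fixed: open red box 380 x 130 x 85 mm with folded orange and red warning triangles, its lid leaning out on its +y side. Origin under its centre.
- carton_centre (a point): Bystander: centre of a yellow and blue carton 150 x 100 x 65 mm, loose.
- can_centre (a point): Bystander: centre of an upright blue spray can, 64 mm diameter, 160 mm high, loose.
There are look-alikes about, which are no part of the job. What is shaped like the part that bears inflator_centre but green is not meant.

How it is judged:
On the way, in this order (a step that is already met when the one before it is completed fails the run):
1. the inflator is pushed home, within 4 mm of the cradle's rear wall (x of inflator_centre in the frame of cradle above -0.004 m), for 0.2 s.
2. the clamp is pulled up against its stop, with at least 2 N on the stop (contact force between stop_nut and clamp_lift above 2 N), for 0.2 s.
3. the arm is swung in over the inflator while still lifted (value of joint clamp_arm above 1.42 rad and value of joint clamp_lift above 0.029 m), for 0.1 s.
At the end, for the whole second after the job is handed in: The inflator stands within 5 mm of fully home in the cradle, the arm is swung in (over 1.38 rad), the foot is down in the pocket (lift 18 to 25 mm) and presses on the inflator with at least 2 N, all at rest (x of inflator_centre in the frame of cradle above -0.005 m and value of joint clamp_lift between 0.018 and 0.025 m and value of joint clamp_arm above 1.38 rad and contact force between clamp_arm and inflator above 2 N and linear speed of inflator below 0.01 m/s); the robot touches nothing.
It fails at once if the clamp snaps down (faster than 0.3 m/s) (velocity of joint clamp_lift below -0.3 m/s).
It fails at once if the stop is strained (over 30 N) (contact force between stop_nut and clamp_lift above 30 N).
It fails at once if the carton or the spray can is moved by more than 20 mm (distance of any of carton_centre, can_centre from where it was at the start of the episode above 0.02 m).
It also fails if it takes over 67 s, if anything falls off the work surface, if the arm or the gripper's body presses on something with over 40 N, if the wrist force passes 120 N, or if a joint passes its speed limit or range.

### The arm

A 6-joint arm with a two-finger parallel gripper is mounted at the origin on the work surface. World frame = base frame: x ahead of the robot, y to its left, z up, the work surface at z = 0. Lengths are in m, angles in rad, forces in N, time in s.
With the tool pointing down it reaches from about 0.35 to 0.925 m from the base axis. Payload 6.4 kg.
Tool frame: the origin (TCP) lies between the finger pads; the fingertips stand 17 mm ahead of it and the grasp point (between the pads) lies 2 mm behind it; z points along the fingers, y is the line along which they close (so a half turn about z gives the same grasp; the last joint's range is limited). The gripper opens to 94 mm and grips with 3 to 60 N. Pads are 16 mm wide; open, the fingers measure 119 mm over their backs; the gripper's body (75 mm by 177 mm) begins 78 mm behind the grasp point.
Start: joints at [0.93, 0.245, 1.558, -0, 1.339, -0.174], TCP at [0.293, 0.58, 0.222] pointing down, gripper open.
Joint ranges: [-3.13, 3.13], [-1.02, 2.26], [0.13, 2.54], [-0.95, 4.09], [0.21, 2.88], [-2.74, 2.74]. Speed limits (rad/s): [2.57, 2.57, 3.14, 3.14, 3.14, 3.14].

### API

Orientations are given as [roll, pitch, yaw] about the fixed x, y, z axes, in that order (R = Rz(yaw) Ry(pitch) Rx(roll)).
In Python, from plant import manip gives the robot as it stands. The module is installed in compiled form; this text tells all that it offers.
- The arm moves only by the shell command python3 -m crank 'ROWS' [FORCE]. ROWS is JSON, a list of rows, each an object with "fingers": the finger opening in m, from 0 to 0.094; "slide": the shift along the tool's x, y, z in m, a list of three; "turn": the turn about the tool's z in rad. A call has 1 to 20 rows; each row is the pose to reach, as a shift and turn from the pose commanded when the call began, along the tool's axes at that moment; what a row does not reach only later rows make up. A row lasts 1/12 s, in which the tool goes at most 41.7 mm and 7.16 degrees, less where a joint would pass 70% of its speed; a pose out of reach is approached as far as the arm can. A call with a gripper value outside its range is refused whole. The fingers move at their own pace and stop on an object; FORCE is the grip in N (left out, the last holds). Time passes only in rows, so rows that repeat a pose let the fingers close. It gives the time, the measured TCP pose, the force, the opening and the grip force at its end, in the units of the state.
- manip.observe(): the state, without advancing time (a new reading comes with each control period).
- manip.snapshot(name): name is "scene" or "top"; returns the picture (384x512x3 uint8, red, green, blue); there is no depth.
- manip.get_calibration(name): a dict with "K" (3x3 intrinsics, pixels), "k1" (the pictures are not rectified: a ray, as slopes to the right and down, at radius r is drawn at 1 + k1 r^2 times it, then the intrinsics apply), "world_to_cam" (4x4, takes a point from world to camera coordinates). Camera axes: x right, y up, looking along -z (the intrinsics and any distortion apply to the point x, -y, -z); pixel columns grow to the right and rows downward; lengths in m; the calibration is good to about 2 mm. A picture is of the moment at which its call begins. get_calibration takes no time and is no camera call.
- manip.hand_in(): hands the job in; it is judged then, once.
Trained networks look in the newest picture that a camera, given by its name, has taken for a name from the list of things; names that differ only in an ending like _2 or _b are one class to them, and where a whole thing is asked for, a point or a joint stands for the part that bears it (a point fixed in the world has none). Each returns a list of dicts, best first, with "confidence" (0 to 1); they miss things now and then, are a little off and sometimes report something else, mostly with a low value. They report only what shows in the picture. A call takes as long as a camera call. They do not tell look-alikes from the thing itself.
- manip.search_frame(camera, query): "centre" ([row, column] in pixels, amid what is visible of it).
- manip.trace(camera, query): "pixels" (384x512 bool, what is visible of it) and "centre" ([row, column] in pixels, amid what is visible of it).
- manip.mark_of(camera, query): "centre" ([row, column] in pixels: a listed point, or the origin of a listed thing).
The state is a dict: "t": time; "q": joint angles; "qd": joint speeds; "effort": joint torques, N m; "eef_pos": TCP position; "tcp_rot": TCP orientation; "wrist_force": force on the tool from outside, world axes, zero at the start; "wrist_torque": the same for the moment, N m; "finger_gap": finger opening in m; "gripper_force": force on a finger pad.
Only numpy, scipy, OpenCV 4.12 (cv2) and the standard library are available. Lean on these libraries where they do the work, as an engineer would, in place of code of your own. Each camera call takes 0.05 s, during which the arm holds its last target. There are 200 camera calls.

## Working session

There is one attempt and no reset: what is moved stays moved. The work goes in short steps, Python scripts to look and compute and a shell command to move; the robot and the scene stay as the last step left them, time stands still between calls to the robot, and variables do not carry over. Pictures are saved under pics/ and viewed, at most 10 in all, crops included, and the job is handed in when it is done.

```bash
mkdir -p pics
cat > h.py <<'E'
import numpy as np, cv2
from plant import manip
def cal(n):
    c=manip.get_calibration(n); return np.array(c['K']),c['k1'],np.array(c['world_to_cam'])
def ray(n,rc):
    K,k1,T=cal(n)
    xy=cv2.undistortPoints(np.array([[[rc[1],rc[0]]]],float),K,np.array([k1,0,0,0.])).ravel()
    d=T[:3,:3].T@np.array([xy[0],-xy[1],-1]); o=-T[:3,:3].T@T[:3,3]
    return o,d
def atz(n,rc,z):
    o,d=ray(n,rc); return o+d*(z-o[2])/d[2]
def proj(n,p):
    K,k1,T=cal(n); c=T[:3,:3]@np.array(p)+T[:3,3]
    u=cv2.projectPoints(np.array([[[c[0],-c[1],-c[2]]]]),np.zeros(3),np.zeros(3),K,np.array([k1,0,0,0.]))[0].ravel()
    return u[::-1]
def tri(r1,r2):
    (o1,d1),(o2,d2)=ray('scene',r1),ray('top',r2)
    A=np.stack([d1,-d2],1); s=np.linalg.lstsq(A,o2-o1,rcond=None)[0]
    a,b=o1+s[0]*d1,o2+s[1]*d2
    return (a+b)/2,np.linalg.norm(a-b)
E
python3 - <<'E'
from h import *
np.set_printoptions(precision=3,suppress=True)
for n in ('scene','top'):
    im=manip.snapshot(n); cv2.imwrite(f'pics/{n}0.png',im[:,:,::-1])
    for q,z in (('cradle',0),('inflator_centre',.0525),('pocket',.055),('inflator_front',.03),('knob',.117),('foot',.033),('can_centre',.08),('carton_centre',.0325),('kit_box',0)):
        for r in manip.mark_of(n,q)[:3]:
            print(n,q,round(r['confidence'],2),np.round(r['centre']),atz(n,r['centre'],z))
s=manip.observe(); print(s['t'],s['eef_pos'],s['tcp_rot'],s['wrist_force'])
E
```

```text
scene cradle 0.91 [210. 306.] [0.624 0.087 0.   ]
scene inflator_centre 0.8 [199. 300.] [0.606 0.077 0.052]
scene inflator_centre 0.61 [148. 242.] [0.335 0.185 0.052]
scene pocket 0.7 [154. 243.] [0.356 0.156 0.055]
scene inflator_front 0.7 [164. 226.] [0.316 0.109 0.03 ]
scene knob 0.55 [207. 304.] [0.649 0.001 0.117]
scene foot 0.64 [217. 284.] [0.59  0.004 0.033]
scene can_centre 0.69 [281. 142.] [ 0.398 -0.388  0.08 ]
scene carton_centre 0.56 [333. 205.] [ 0.594 -0.405  0.032]
scene kit_box 0.83 [137. 331.] [0.549 0.441 0.   ]
top cradle 0.75 [160. 254.] [0.604 0.008 0.   ]
top inflator_centre 0.7 [160. 229.] [0.594 0.081 0.052]
top inflator_centre 0.65 [253. 197.] [0.328 0.178 0.052]
top pocket 0.69 [157. 239.] [0.602 0.053 0.055]
top pocket 0.68 [245. 206.] [0.352 0.15  0.055]
top inflator_front 0.73 [179. 234.] [0.542 0.071 0.03 ]
top inflator_front 0.58 [267. 217.] [0.288 0.124 0.03 ]
top knob 0.53 [138. 258.] [ 0.64  -0.004  0.117]
top foot 0.55 [161. 254.] [0.595 0.008 0.033]
top can_centre 0.9 [221. 400.] [ 0.401 -0.388  0.08 ]
top can_centre 0.42 [159. 254.] [0.588 0.009 0.08 ]
top can_centre 0.17 [159. 392.] [ 0.575 -0.381  0.08 ]
top carton_centre 0.88 [159. 390.] [ 0.586 -0.392  0.032]
top kit_box 0.82 [182. 112.] [0.549 0.446 0.   ]
1.0 [0.293 0.58  0.222] [-3.142  0.     2.675] [-0.05  -0.695  0.308]
```

Run:
```python
import cv2
a=cv2.imread('pics/top0.png'); cv2.imwrite('pics/topc.png',cv2.resize(a[90:300,150:310],None,fx=3.5,fy=2.8 if 0 else 2.8,interpolation=cv2.INTER_CUBIC))
b=cv2.imread('pics/scene0.png'); cv2.imwrite('pics/scenec.png',cv2.resize(b[110:280,200:400],None,fx=3.5,fy=3.5,interpolation=cv2.INTER_CUBIC))
```

```text
(no output)
```

View pics/topc.png

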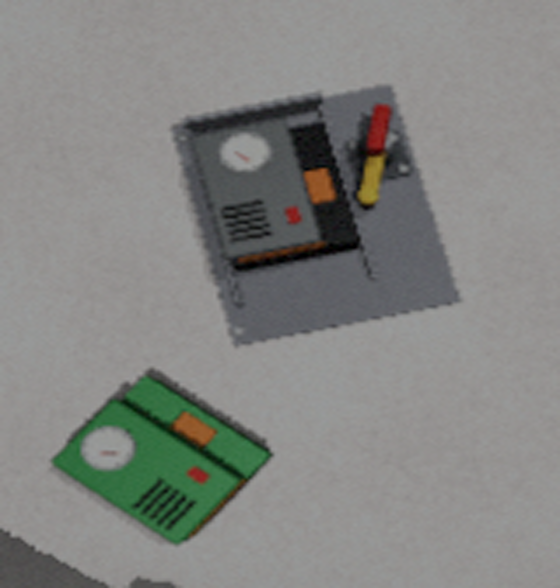

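View pics/scenec.png

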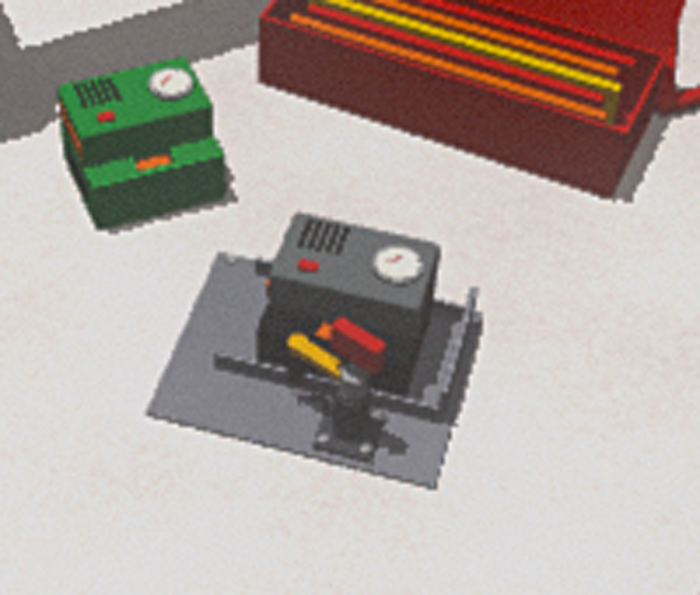

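View pics/top0.png

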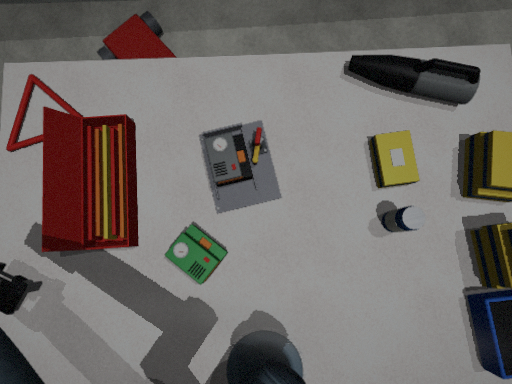

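The top view shows the grey cradle (plate corners near rows 120–213, columns 200–281) with the black inflator short of its rear wall. The red knob and yellow arm are at about (140, 257). The green look-alike is at about (252, 197), and the can and carton are far to the right. Next I'll refine the geometry.

Run:
```python
from h import *
np.set_printoptions(precision=4,suppress=True)
for n,rc in (('TL',(134.6,200)),('TR',(120.4,262)),('BR',(197.1,281.4)),('BL',(213.2,217.7))):
    print(n,atz('top',rc,.005))
def mask(n,lo,hi,box):
    im=cv2.imread(f'pics/{n}0.png'); h=cv2.cvtColor(cv2.GaussianBlur(im,(3,3),0),cv2.COLOR_BGR2HSV)
    m=cv2.inRange(h,lo,hi); k=np.zeros_like(m); k[box[0]:box[1],box[2]:box[3]]=1; m=m*k
    ys,xs=np.nonzero(m); return np.c_[xs,ys].astype(np.float32)
B={'top':(115,175,245,275),'scene':(195,225,275,315)}
for n in B:
    for nm,lo,hi,z in (('red',(0,120,110),(8,255,255),.132),('yel',(18,110,100),(32,255,255),.08)):
        p=mask(n,lo,hi,B[n]); 
        if len(p)<4: print(n,nm,len(p)); continue
        c,s,a=cv2.minAreaRect(p); bx=cv2.boxPoints((c,s,a))
        print(n,nm,len(p),'mean rc',p.mean(0)[::-1],'rect',c,s,a,'world',atz(n,c[::-1],z)); 
        if n=='top': print([atz(n,b[::-1],z)[:2] for b in bx])
p=mask('top',(5,150,120),(14,255,255),(145,165,230,248)); print('orange',p.mean(0)[::-1],atz('top',p.mean(0)[::-1],.055))
```

```text
TL [0.6888 0.1729 0.005 ]
TR [ 0.7276 -0.0199  0.005 ]
BR [ 0.4868 -0.0702  0.005 ]
BL [0.4441 0.1222 0.005 ]
top red 54 mean rc [134.8704 258.037 ] rect (258.0077209472656, 134.9384765625) (3.4729723930358887, 14.263994216918945) 7.125016689300537 world [ 0.6447 -0.0045  0.132 ]
[array([0.6257, 0.0032]), array([ 0.6655, -0.0029]), array([ 0.6639, -0.0123]), array([ 0.6241, -0.0062])]
top yel 72 mean rc [153.9306 255.75  ] rect (255.7799835205078, 153.5399932861328) (4.525484085083008, 15.556349754333496) 8.130102157592773 world [0.6053 0.0029 0.08  ]
[array([0.5841, 0.0131]), array([0.6289, 0.0055]), array([ 0.6266, -0.0073]), array([0.5818, 0.0004])]
scene red 81 mean rc [205.3704 301.5555] rect (301.5583801269531, 205.33938598632812) (16.48910140991211, 6.407682418823242) 19.98310661315918 world [ 0.6474 -0.0096  0.132 ]
scene yel 94 mean rc [210.5532 289.266 ] rect (289.5384521484375, 210.6923065185547) (17.75040626525879, 5.547001838684082) 33.690067291259766 world [ 0.6094 -0.0023  0.08  ]
orange [155.875  240.8393] [0.6058 0.0467 0.055 ]
```

```bash
python3 -m crank '[{"fingers":0,"slide":[0,0,-0.04],"turn":0},{"fingers":0,"slide":[-0.421,-0.368,-0.03],"turn":-0.674},{"fingers":0,"slide":[-0.421,-0.368,-0.03],"turn":-0.674},{"fingers":0,"slide":[-0.421,-0.368,-0.03],"turn":-0.674},{"fingers":0,"slide":[-0.421,-0.368,-0.03],"turn":-0.674},{"fingers":0,"slide":[-0.421,-0.368,-0.03],"turn":-0.674},{"fingers":0,"slide":[-0.421,-0.368,-0.03],"turn":-0.674},{"fingers":0,"slide":[-0.421,-0.368,-0.03],"turn":-0.674},{"fingers":0,"slide":[-0.421,-0.368,-0.03],"turn":-0.674},{"fingers":0,"slide":[-0.421,-0.368,-0.03],"turn":-0.674},{"fingers":0,"slide":[-0.421,-0.368,-0.03],"turn":-0.674},{"fingers":0,"slide":[-0.421,-0.368,-0.03],"turn":-0.674},{"fingers":0,"slide":[-0.421,-0.368,-0.03],"turn":-0.674},{"fingers":0,"slide":[-0.421,-0.368,-0.03],"turn":-0.674},{"fingers":0,"slide":[-0.421,-0.368,-0.03],"turn":-0.674},{"fingers":0,"slide":[-0.421,-0.368,-0.03],"turn":-0.674},{"fingers":0,"slide":[-0.421,-0.368,0.05],"turn":-0.674},{"fingers":0,"slide":[-0.421,-0.368,0.1],"turn":-0.674},{"fingers":0,"slide":[-0.421,-0.368,0.1],"turn":-0.674}]' 20
```

```text
t: 2.58
eef_pos: [0.5033, 0.0629, 0.127]
tcp_rot: [-3.141, 0.003, -2.934]
wrist_force: [0.2, 1.0, -0.7]
finger_gap: 0.0003
gripper_force: 0.0
```

```bash
python3 -m crank '[{"fingers":0,"slide":[0,0,0.04],"turn":0},{"fingers":0,"slide":[0,0,0.077],"turn":0},{"fingers":0,"slide":[0,0,0.077],"turn":0},{"fingers":0,"slide":[-0.01,0,0.077],"turn":0},{"fingers":0,"slide":[-0.018,0,0.077],"turn":0},{"fingers":0,"slide":[-0.022,0,0.077],"turn":0},{"fingers":0,"slide":[-0.026,0,0.077],"turn":0},{"fingers":0,"slide":[-0.030,0,0.077],"turn":0},{"fingers":0,"slide":[-0.034,0,0.077],"turn":0},{"fingers":0,"slide":[-0.037,0,0.077],"turn":0},{"fingers":0,"slide":[-0.040,0,0.077],"turn":0},{"fingers":0,"slide":[-0.043,0,0.077],"turn":0},{"fingers":0,"slide":[-0.046,0,0.077],"turn":0}]'; python3 -m crank '[{"fingers":0,"slide":[-0.002,0,0],"turn":0},{"fingers":0,"slide":[-0.004,0,0],"turn":0},{"fingers":0,"slide":[-0.004,0,0],"turn":0}]'
```

```text
t: 3.67
eef_pos: [0.5486, 0.0718, 0.0533]
tcp_rot: [-3.141, -0.0, -2.934]
wrist_force: [-6.9, -1.3, 5.6]
finger_gap: 0.0005
gripper_force: 4.3
t: 3.92
eef_pos: [0.553, 0.0727, 0.0533]
tcp_rot: [-3.141, 0.001, -2.934]
wrist_force: [-4.8, -1.6, 4.2]
finger_gap: 0.0003
gripper_force: 2.7
```

```bash
for i in 1 2 ; do python3 -m crank '[{"fingers":0,"slide":[-0.001,0,0],"turn":0},{"fingers":0,"slide":[-0.002,0,0],"turn":0},{"fingers":0,"slide":[-0.002,0,0],"turn":0}]' | grep -E 'eef|wrist'; done
```

```text
eef_pos: [0.5545, 0.073, 0.0533]
wrist_force: [-7.1, -2.5, 4.9]
eef_pos: [0.5543, 0.073, 0.0533]
wrist_force: [-18.0, -4.2, 14.0]
```

```bash
python3 -m crank '[{"fingers":0,"slide":[0.03,0,0],"turn":0},{"fingers":0,"slide":[0.05,0,-0.02],"turn":0},{"fingers":0,"slide":[0.05,0,-0.06],"turn":0},{"fingers":0.05,"slide":[0.08,0,-0.10],"turn":0},{"fingers":0.05,"slide":[0.1,0,-0.14],"turn":0.12},{"fingers":0.05,"slide":[0.1,0.04,-0.14],"turn":0.24},{"fingers":0.05,"slide":[0.1,0.05,-0.14],"turn":0.372},{"fingers":0.05,"slide":[0.1,0.05,-0.14],"turn":0.372}]'
python3 - <<'E'
from h import *
np.set_printoptions(precision=4,suppress=True)
ims=[]
for n in ('top','scene'):
    im=manip.snapshot(n)[:,:,::-1]; cv2.imwrite(f'pics/{n}1.png',im)
    ims.append(cv2.resize(im[100:240,200:320] if n=='top' else im[150:290,230:350],None,fx=3.3,fy=3.3,interpolation=cv2.INTER_CUBIC))
cv2.imwrite('pics/both1.png',np.hstack(ims))
k=[]
for n in ('scene','top'):
    for r in manip.mark_of(n,'knob')[:2]: print(n,r['confidence'],r['centre'],atz(n,r['centre'],.117)); 
print(proj('top',(.645,-.0045,.117)),proj('scene',(.645,-.0045,.117)))
E
```

```text
t: 5.08
eef_pos: [0.4492, 0.1036, 0.1951]
tcp_rot: [3.14, 0.009, 2.976]
wrist_force: [0.7, -0.5, 0.5]
finger_gap: 0.0303
gripper_force: 0.0
top 0.59 [135.4, 260.4] [ 0.6476 -0.0113  0.117 ]
top 0.46 [183.3, 112.7] [0.5256 0.3978 0.117 ]
[136.3743 257.9843] [207.3861 301.2649]
```

View pics/both1.png

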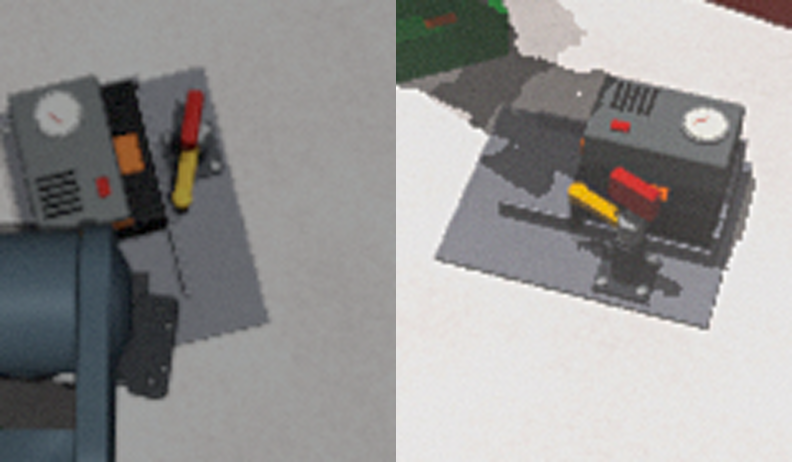

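The inflator sits flush against the rear wall: its rear edge meets the wall at about row 125, column 215. The predicted knob pixel (136, 258) falls on the red bar. Next is the approach to the knob.

```bash
python3 -m crank '[{"fingers":0.05,"slide":[-0.211,-0.074,0],"turn":0},{"fingers":0.05,"slide":[-0.211,-0.074,0],"turn":0},{"fingers":0.05,"slide":[-0.211,-0.074,0],"turn":0},{"fingers":0.05,"slide":[-0.211,-0.074,0],"turn":0},{"fingers":0.05,"slide":[-0.211,-0.074,0],"turn":0},{"fingers":0.05,"slide":[-0.211,-0.074,0],"turn":0},{"fingers":0.05,"slide":[-0.211,-0.074,0],"turn":0},{"fingers":0.05,"slide":[-0.211,-0.074,0.025],"turn":0},{"fingers":0.05,"slide":[-0.211,-0.074,0.05],"turn":0},{"fingers":0.05,"slide":[-0.211,-0.074,0.065],"turn":0},{"fingers":0.05,"slide":[-0.211,-0.074,0.078],"turn":0},{"fingers":0.05,"slide":[-0.211,-0.074,0.078],"turn":0}]'
```

```text
t: 6.28
eef_pos: [0.6408, -0.0053, 0.1088]
tcp_rot: [3.141, -0.007, 2.977]
wrist_force: [-0.3, 0.4, 0.0]
finger_gap: 0.0506
gripper_force: 0.0
```

```bash
python3 -m crank '[{"fingers":0.05,"slide":[-0.004,0,-0.006],"turn":0},{"fingers":0.03,"slide":[-0.004,0,-0.006],"turn":0},{"fingers":0.02,"slide":[-0.004,0,-0.006],"turn":0},{"fingers":0.01,"slide":[-0.004,0,-0.006],"turn":0},{"fingers":0.005,"slide":[-0.004,0,-0.006],"turn":0},{"fingers":0.005,"slide":[-0.004,0,-0.006],"turn":0},{"fingers":0.005,"slide":[-0.004,0,-0.006],"turn":0}]' 12
```

```text
t: 6.87
eef_pos: [0.6478, -0.0055, 0.1189]
tcp_rot: [3.139, 0.001, 2.976]
wrist_force: [0.0, 6.2, 2.4]
finger_gap: 0.0142
gripper_force: 12.0
```

```bash
python3 -m crank '[{"fingers":0.005,"slide":[0.001,0.0015,0],"turn":0},{"fingers":0.005,"slide":[0.001,0.0015,0],"turn":0},{"fingers":0.005,"slide":[0.001,0.0015,0],"turn":0}]' 40;  python3 -m crank '[{"fingers":0.005,"slide":[0,0,-0.004],"turn":0},{"fingers":0.005,"slide":[0,0,-0.010],"turn":0},{"fingers":0.005,"slide":[0,0,-0.010],"turn":0}]'
```

```text
t: 7.12
eef_pos: [0.6475, -0.0042, 0.1189]
tcp_rot: [3.14, 0.002, 2.977]
wrist_force: [4.0, 3.0, 0.4]
finger_gap: 0.0135
gripper_force: 40.0
t: 7.37
eef_pos: [0.647, -0.004, 0.1278]
tcp_rot: [3.14, 0.001, 2.976]
wrist_force: [4.8, 4.5, -7.8]
finger_gap: 0.014
gripper_force: 40.0
```

```bash
python3 -m crank '[{"fingers":0.005,"slide":[-0.001,0.0015,-0.005],"turn":0},{"fingers":0.005,"slide":[-0.001,0.0015,-0.010],"turn":0},{"fingers":0.005,"slide":[-0.001,0.0015,-0.015],"turn":0},{"fingers":0.005,"slide":[-0.001,0.0015,-0.020],"turn":0},{"fingers":0.005,"slide":[-0.001,0.0015,-0.020],"turn":0}]';  python3 -m crank '[{"fingers":0.005,"slide":[0,0,-0.002],"turn":0},{"fingers":0.005,"slide":[0,0,-0.003],"turn":0},{"fingers":0.005,"slide":[0,0,-0.003],"turn":0}]'
```

```text
t: 7.78
eef_pos: [0.6474, -0.0036, 0.1477]
tcp_rot: [-3.141, -0.002, 2.977]
wrist_force: [4.1, 1.5, -9.4]
finger_gap: 0.0138
gripper_force: 40.0
t: 8.03
eef_pos: [0.6474, -0.0035, 0.1507]
tcp_rot: [-3.141, -0.002, 2.977]
wrist_force: [4.4, 0.6, -11.0]
finger_gap: 0.0139
gripper_force: 40.0
```

```bash
python3 -m crank '[{"fingers":0.005,"slide":[-0.0005,0,-0.001],"turn":0},{"fingers":0.005,"slide":[-0.0005,0,-0.001],"turn":0},{"fingers":0.005,"slide":[-0.0005,0,-0.001],"turn":0}]'|grep -E 'eef|wri';  python3 -m crank '[{"fingers":0.005,"slide":[0,0,-0.001],"turn":0},{"fingers":0.005,"slide":[0,0,-0.001],"turn":0}]'|grep -E 'eef|wri'
```

```text
eef_pos: [0.6477, -0.0035, 0.1518]
wrist_force: [1.7, 0.8, -10.1]
eef_pos: [0.6478, -0.0035, 0.1531]
wrist_force: [0.7, 0.6, -10.8]
```

```bash
python3 -m crank '[{"fingers":0.005,"slide":[0,0,-0.001],"turn":0},{"fingers":0.005,"slide":[0,0,-0.001],"turn":0}]'|grep -E 'eef|wri'
```

```text
eef_pos: [0.6479, -0.0035, 0.1543]
wrist_force: [1.1, 0.6, -10.8]
```

```bash
python3 -m crank '[{"fingers":0.005,"slide":[0,0,-0.001],"turn":0},{"fingers":0.005,"slide":[0,0,-0.001],"turn":0}]'|grep -E 'eef|wri'
```

```text
eef_pos: [0.6479, -0.0035, 0.1553]
wrist_force: [-0.9, 0.6, -10.6]
```

```bash
python3 -m crank '[{"fingers":0.005,"slide":[0,0,-0.001],"turn":0},{"fingers":0.005,"slide":[0,0,-0.002],"turn":0},{"fingers":0.005,"slide":[0,0,-0.002],"turn":0}]'|grep -E 'eef|wri'
```

```text
eef_pos: [0.648, -0.0035, 0.1574]
wrist_force: [-1.2, 0.9, -11.7]
```

```bash
python3 -m crank '[{"fingers":0.005,"slide":[0,0,-0.001],"turn":0},{"fingers":0.005,"slide":[0,0,-0.001],"turn":0}]'|grep -E 'eef|wri'
```

```text
eef_pos: [0.6481, -0.0035, 0.1583]
wrist_force: [-1.1, -0.1, -11.0]
```

```bash
python3 -m crank '[{"fingers":0.005,"slide":[0,0,-0.001],"turn":0},{"fingers":0.005,"slide":[0,0,-0.002],"turn":0},{"fingers":0.005,"slide":[0,0,-0.002],"turn":0}]'|grep -E 'eef|wri'
```

```text
eef_pos: [0.6481, -0.0035, 0.1604]
wrist_force: [-1.5, 0.3, -11.5]
```

```bash
python3 -m crank '[{"fingers":0.005,"slide":[0,0,-0.001],"turn":0},{"fingers":0.005,"slide":[0,0,-0.001],"turn":0}]'|grep -E 'eef|wri'
```

```text
eef_pos: [0.6481, -0.0035, 0.1614]
wrist_force: [-3.3, 0.2, -11.5]
```

```bash
python3 -m crank '[{"fingers":0.005,"slide":[0,0,-0.001],"turn":0},{"fingers":0.005,"slide":[0,0,-0.001],"turn":0}]'|grep -E 'eef|wri'
```

```text
eef_pos: [0.6481, -0.0035, 0.162]
wrist_force: [-2.8, 0.8, -13.0]
```

```bash
python3 -m crank '[{"fingers":0.005,"slide":[0,0,-0.001],"turn":0},{"fingers":0.005,"slide":[0,0,-0.001],"turn":0}]'|grep -E 'eef|wri'
```

```text
eef_pos: [0.6479, -0.0035, 0.162]
wrist_force: [-0.7, 0.9, -19.9]
```

```bash
python3 -m crank '[{"fingers":0.005,"slide":[0,0,0],"turn":0},{"fingers":0.005,"slide":[0,0,0],"turn":0},{"fingers":0.005,"slide":[0,0,0],"turn":0},{"fingers":0.005,"slide":[0,0,0],"turn":0}]'|grep -E 'eef|wri'; python3 -m crank '[{"fingers":0.005,"slide":[0,0,0.002],"turn":0},{"fingers":0.005,"slide":[0,0,0.004],"turn":0.04},{"fingers":0.005,"slide":[0,0,0.004],"turn":0.10},{"fingers":0.005,"slide":[0,0,0.004],"turn":0.18},{"fingers":0.005,"slide":[0,0,0.004],"turn":0.26},{"fingers":0.005,"slide":[0,0,0.004],"turn":0.34},{"fingers":0.005,"slide":[0,0,0.004],"turn":0.4},{"fingers":0.005,"slide":[0,0,0.004],"turn":0.4}]'
```

```text
eef_pos: [0.6479, -0.0034, 0.1621]
wrist_force: [-0.0, -0.1, -24.5]
t: 10.95
eef_pos: [0.6482, -0.004, 0.1614]
tcp_rot: [-3.14, -0.0, 2.575]
wrist_force: [-5.6, -1.0, -11.7]
finger_gap: 0.014
gripper_force: 40.0
```

```bash
python3 -m crank '[{"fingers":0.005,"slide":[0.0012,-0.0008,0.001],"turn":0.06},{"fingers":0.005,"slide":[0.0012,-0.0008,0.001],"turn":0.14},{"fingers":0.005,"slide":[0.0012,-0.0008,0.001],"turn":0.22},{"fingers":0.005,"slide":[0.0012,-0.0008,0.001],"turn":0.30},{"fingers":0.005,"slide":[0.0012,-0.0008,0.001],"turn":0.38},{"fingers":0.005,"slide":[0.0012,-0.0008,0.001],"turn":0.44},{"fingers":0.005,"slide":[0.0012,-0.0008,0.001],"turn":0.44}]'; python3 -c "
from plant import manip; print(manip.observe()['wrist_torque'])"
```

```text
t: 11.53
eef_pos: [0.6473, -0.0044, 0.1609]
tcp_rot: [-3.141, 0.002, 2.135]
wrist_force: [-5.0, -2.0, -11.8]
finger_gap: 0.0138
gripper_force: 40.0
[-0.40251078  1.45191461 -0.06148775]
```

```bash
python3 -m crank '[{"fingers":0.005,"slide":[0.0004,-0.0015,0],"turn":0.06},{"fingers":0.005,"slide":[0.0004,-0.0015,0],"turn":0.13},{"fingers":0.005,"slide":[0.0004,-0.0015,0],"turn":0.20},{"fingers":0.005,"slide":[0.0004,-0.0015,0],"turn":0.26},{"fingers":0.005,"slide":[0.0004,-0.0015,0],"turn":0.31},{"fingers":0.005,"slide":[0.0004,-0.0015,0],"turn":0.31}]'; python3 -c "
from plant import manip; print(manip.observe()['wrist_torque'])"; python3 -m crank '[{"fingers":0.005,"slide":[0,0,0],"turn":0.03},{"fingers":0.005,"slide":[0,0,0],"turn":0.05},{"fingers":0.005,"slide":[0,0,0],"turn":0.05}]'; python3 -c "
from plant import manip; print(manip.observe()['wrist_torque'])"
```

```text
t: 12.03
eef_pos: [0.6464, -0.0047, 0.1611]
tcp_rot: [3.14, 0.002, 1.826]
wrist_force: [-3.0, -1.5, -12.0]
finger_gap: 0.0135
gripper_force: 40.0
[-0.39194271  1.15689421 -0.04495939]
t: 12.28
eef_pos: [0.6463, -0.0046, 0.16]
tcp_rot: [3.14, 0.002, 1.777]
wrist_force: [-3.2, -1.7, -11.7]
finger_gap: 0.0137
gripper_force: 40.0
[-0.56156535  0.93399218  0.03806588]
```

```bash
python3 -m crank '[{"fingers":0.005,"slide":[0.001,-0.001,0],"turn":0.02},{"fingers":0.005,"slide":[0.001,-0.001,0],"turn":0.04},{"fingers":0.005,"slide":[0.001,-0.001,0],"turn":0.04}]'
python3 - <<'E'
from h import *
print(manip.observe()['wrist_torque'])
ims=[]
for n in ('top','scene'):
    im=manip.snapshot(n)[:,:,::-1]
    ims.append(cv2.resize(im[100:240,200:320] if n=='top' else im[150:290,230:350],None,fx=3.3,fy=3.3,interpolation=cv2.INTER_CUBIC))
cv2.imwrite('pics/both2.png',np.hstack(ims))
E
```

```text
t: 12.53
eef_pos: [0.6457, -0.004, 0.1596]
tcp_rot: [3.138, 0.003, 1.737]
wrist_force: [1.7, -4.3, -11.0]
finger_gap: 0.0138
gripper_force: 40.3
[-1.05045733 -0.0525705   0.60783886]
```

View pics/both2.png

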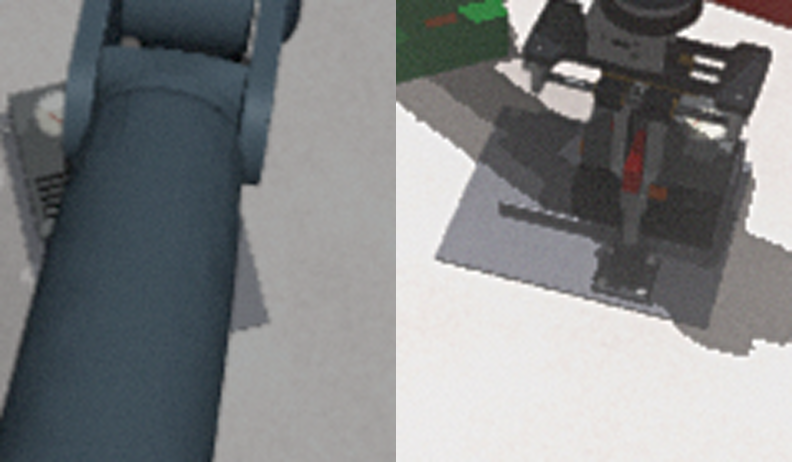

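```bash
python3 -m crank '[{"fingers":0.005,"slide":[-0.0005,0.0005,0.002],"turn":-0.015},{"fingers":0.005,"slide":[-0.0005,0.0005,0.004],"turn":-0.02},{"fingers":0.005,"slide":[-0.0005,0.0005,0.006],"turn":-0.02},{"fingers":0.005,"slide":[-0.0005,0.0005,0.008],"turn":-0.02},{"fingers":0.005,"slide":[-0.0005,0.0005,0.010],"turn":-0.02},{"fingers":0.005,"slide":[-0.0005,0.0005,0.012],"turn":-0.02},{"fingers":0.005,"slide":[-0.0005,0.0005,0.013],"turn":-0.02},{"fingers":0.005,"slide":[-0.0005,0.0005,0.013],"turn":-0.02}]'; python3 -m crank '[{"fingers":0.005,"slide":[0,0,0.001],"turn":0},{"fingers":0.005,"slide":[0,0,0.002],"turn":0},{"fingers":0.005,"slide":[0,0,0.003],"turn":0},{"fingers":0.005,"slide":[0,0,0.003],"turn":0}]'
```

```text
t: 13.3
eef_pos: [0.6458, -0.0041, 0.1457]
tcp_rot: [3.14, 0.001, 1.757]
wrist_force: [2.1, -5.3, -11.1]
finger_gap: 0.0138
gripper_force: 40.1
t: 13.63
eef_pos: [0.6458, -0.0041, 0.1428]
tcp_rot: [3.14, 0.001, 1.757]
wrist_force: [1.6, -5.1, -9.6]
finger_gap: 0.0141
gripper_force: 40.1
```

```bash
python3 -m crank '[{"fingers":0.005,"slide":[0,0,0.001],"turn":0},{"fingers":0.005,"slide":[0,0,0.001],"turn":0},{"fingers":0.005,"slide":[0,0,0.001],"turn":0}]'|grep -E 'eef|wri';python3 -m crank '[{"fingers":0.005,"slide":[0,0,0.001],"turn":0},{"fingers":0.005,"slide":[0,0,0.001],"turn":0},{"fingers":0.005,"slide":[0,0,0.001],"turn":0}]'|grep -E 'eef|wri'
```

```text
eef_pos: [0.6458, -0.0041, 0.1419]
wrist_force: [1.9, -5.1, -10.5]
eef_pos: [0.6459, -0.0042, 0.1416]
wrist_force: [-0.8, -5.1, -8.0]
```

```bash
python3 -m crank '[{"fingers":0.005,"slide":[0,0,0.001],"turn":0},{"fingers":0.005,"slide":[0,0,0.001],"turn":0},{"fingers":0.005,"slide":[0,0,0.001],"turn":0}]'|grep -E 'eef|wri'
```

```text
eef_pos: [0.6461, -0.0043, 0.1415]
wrist_force: [-0.6, -4.5, -4.4]
```

```bash
python3 -m crank '[{"fingers":0.005,"slide":[-0.001,0,0.001],"turn":0},{"fingers":0.005,"slide":[-0.001,0,0.001],"turn":0},{"fingers":0.005,"slide":[-0.001,0,0.001],"turn":0}]'|grep -E 'eef|wri'; python3 -m crank '[{"fingers":0.005,"slide":[0,0,0],"turn":0},{"fingers":0.005,"slide":[0,0,0],"turn":0}]' 10;  python3 -m crank '[{"fingers":0.025,"slide":[0,0,0],"turn":0},{"fingers":0.05,"slide":[0,0,0],"turn":0},{"fingers":0.05,"slide":[0,0,0],"turn":0},{"fingers":0.05,"slide":[0,0,0],"turn":0},{"fingers":0.05,"slide":[0,0,0],"turn":0}]'
```

```text
eef_pos: [0.6463, -0.0049, 0.1411]
wrist_force: [-3.9, -5.5, 4.1]
t: 14.8
eef_pos: [0.6467, -0.0051, 0.1409]
tcp_rot: [3.138, 0.001, 1.756]
wrist_force: [-2.0, -4.2, 2.8]
finger_gap: 0.0142
gripper_force: 10.0
t: 15.22
eef_pos: [0.6453, -0.0042, 0.1386]
tcp_rot: [3.141, -0.0, 1.757]
wrist_force: [0.0, -0.4, -0.7]
finger_gap: 0.0439
gripper_force: 0.0
```

Released. Next I'll go straight up, then back clear, and look.

```bash
python3 -m crank '[{"fingers":0.05,"slide":[0,0,-0.02],"turn":0},{"fingers":0.05,"slide":[0,0,-0.05],"turn":0},{"fingers":0.05,"slide":[0,0,-0.09],"turn":0},{"fingers":0.05,"slide":[0,0,-0.12],"turn":0},{"fingers":0.05,"slide":[0,0.04,-0.13],"turn":0},{"fingers":0.05,"slide":[0,-0.04,-0.13],"turn":0},{"fingers":0.05,"slide":[0,-0.08,-0.13],"turn":0},{"fingers":0.05,"slide":[0,-0.12,-0.13],"turn":0},{"fingers":0.05,"slide":[0,-0.16,-0.13],"turn":0},{"fingers":0.05,"slide":[0,-0.20,-0.13],"turn":0},{"fingers":0.05,"slide":[0,-0.22,-0.13],"turn":0},{"fingers":0.05,"slide":[0,-0.22,-0.13],"turn":0}]'
python3 - <<'E'
from h import *
ims=[]
for n in ('top','scene'):
    im=manip.snapshot(n)[:,:,::-1]
    ims.append(cv2.resize(im[100:240,200:320] if n=='top' else im[150:290,230:350],None,fx=3.3,fy=3.3,interpolation=cv2.INTER_CUBIC))
cv2.imwrite('pics/both3.png',np.hstack(ims))
E
```

```text
t: 16.22
eef_pos: [0.425, -0.045, 0.2675]
tcp_rot: [-3.14, -0.001, 1.756]
wrist_force: [0.7, -0.4, -0.0]
finger_gap: 0.0502
gripper_force: 0.0
```

View pics/both3.png

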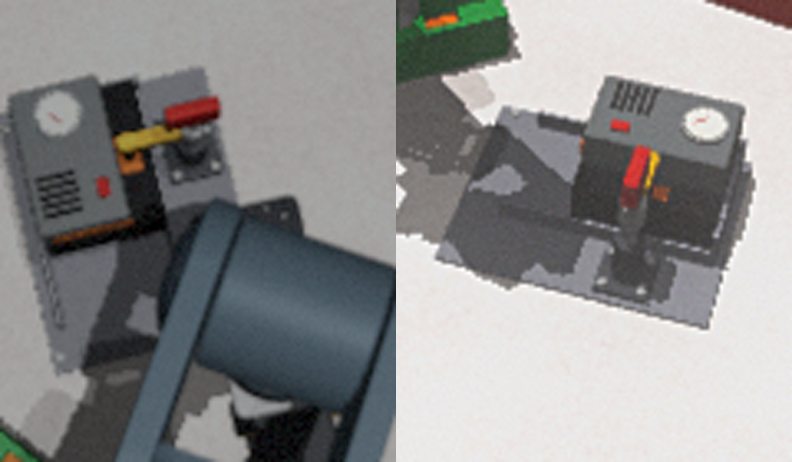

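The yellow arm lies across the pocket (crop ~(130, 140)), the inflator is flush with the rear wall, and the robot is clear. The foot landed at a lift of about 22.5 mm, so it is down in the pocket.

```bash
python3 -c "
from plant import manip; print(manip.hand_in())"
```

```text
the job is handed in; nothing more can be done
None
```

The job is handed in, with no verdict returned: the inflator is home against the rear wall, and the clamp was lifted to its stop (about 43 mm, roughly 12 N on it), swung to its end stop and eased down into the pocket before I let go.

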